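# Load a bracket under the hold-down leaf of a welding fixture

## Task

Load the T-bracket into the welding fixture: with the fingertips on the tail of its foot plate, press it down firmly against the sprung bed so that the plate clears the leaf spring's lip, and keep pressing while you slide it under the leaf until its front edge rests against the end stop. Then let go, leaving it there held under the leaf. Do not pick the bracket up, do not touch the leaf spring with the robot, and leave the clamp, tube and square alone.

Things in the scene. Friction and masses are not known exactly. Their poses are not given: they have to be found in the camera images.
- fixture: Steel loading fixture fixed to the table, 320 x 104 mm. Origin: on the table top near the middle of its base; +x is the loading direction (towards leaf spring and stop), +z up. Two side rails, inner faces at y = +-33 mm, tops at z = 40 mm, x = -154 to +98 mm, form an open-topped channel. Working faces are waxed (friction about 0.2). Spring anchor with blue cheeks at x = 150 mm, 56 mm high.
- stop_face (a point): Middle of the end stop's face that the bracket's front edge must rest against; 98 mm along the fixture's +x, 27.5 mm above the table. Stop block 34 mm high, its two side ears 46 mm.
- leaf_lip (a point): Foot of the leaf spring's upright lip, 46 mm along the fixture's +x (52 mm before the stop), 34 mm above the table at rest. The lip is 40 mm wide, rises to 48 mm and blocks a plate whose top is higher than about 33 mm. From its foot a ramp runs down and forward 17 mm to a round pressing bar, underside 24 mm above the table at rest. A plate lower than 33 mm slides under and lifts the leaf.
- leaf (a joint): Angle in rad of the leaf spring, a 40 mm wide steel strip anchored beyond the stop: 0 at rest, grows as its nose is lifted (about 0.012 rad per mm at the pressing bar). It pushes down with about 3 N plus 0.8 N per mm of lift.
- bed (a joint): Sinking depth in m of the sprung flat bed (246 x 58 mm) that fills the channel: 0 = fully up, its top 34 mm above the table (bracket's plate top at 39 mm); 0.014 = bottomed. It moves straight down and stays level. With the bracket on it, it begins to sink at about 4 to 5 N of press and takes 0.7 N more per mm (about 12 N for 10 mm).
- bed_top (a point): Point on the top face of the sprung bed, above the fixture's origin.
- bracket: Loose dark steel T-bracket, about 0.37 kg, on the bed: foot plate 132 mm long (x), 60 mm wide (y), 5 mm thick, with an upright web across its full width. Origin: centre of the underside; +x points to its front edge, along the fixture's +x. The web is 5 mm thick (x = -14 to -9 mm), its top 30 mm above the underside. Behind it lies a free tail of plate, x = -66 to -14 mm.
- press_spot (a point): Point on top of the bracket's tail, 22 mm behind the web's rear face and in the middle of the width: a good place for the fingertips to press.
- front_edge (a point): Middle of the bracket's front edge face, 66 mm ahead of its origin, 2.5 mm above its underside.
- clamp: Bystander: screw clamp with blue handle, 260 mm long, 30 mm high, lying flat to the robot's left. Origin on the table under its bar.
- tube: Bystander: square steel tube offcut, 30 x 30 mm, 50 mm high, standing beside the fixture's far side. Origin: centre of its foot.
- square: Bystander: aluminium setting square, L-shaped, legs 110 and 110 mm, 25 mm wide and 12 mm thick, lying to the robot's right. Origin on the table under its corner.
Mind the look-alikes: they are no part of the job. Leave any red or yellow look-alike of the bracket alone.

How it is judged:
By the outcome, as a careful person would: the job done as asked, in the order asked, and still so for the second after the job is handed in, with the robot touching nothing.
It also fails if it takes over 35 s, if anything falls off the work surface, if the arm or the gripper's body presses on something with over 40 N, if the wrist force passes 120 N, or if a joint passes its speed limit or range.

## Robot

A 6-joint arm with a two-finger parallel gripper is mounted at the origin on the work surface. World frame = base frame: x ahead of the robot, y to its left, z up, the work surface at z = 0. Lengths are in mm, angles in rad, forces in N, time in s.
With the tool pointing down it reaches from about 275 to 1000 mm from the base axis. Payload 8.4 kg.
Tool frame: the origin (TCP) lies at the very end of the fingers, on their centre line; the grasp point (between the pads) lies 19 mm behind it; z points along the fingers, y is the direction in which the jaws open and shut (so a half turn about z gives the same grasp; the last joint's range is limited). The gripper opens to 85 mm and grips with 20 to 120 N. Pads are 22 mm wide; open, the fingers measure 114 mm over their backs; the gripper's body (76 mm by 85 mm) begins 54 mm behind the grasp point. The pads swing forward as they close: fully open they stand 13 mm farther back than shut.
Start: joints at [-1.197, 0.353, 1.633, -0, 1.155, -0.002], TCP at [229.384, -581.387, 231.281] pointing down, gripper open.
Joint ranges: [-2.63, 2.63], [-0.92, 2.1], [0.06, 2.66], [-1.3, 4.44], [0, 2.69], [-3.02, 3.02]. Speed limits (rad/s): [2.22, 2.22, 2.79, 3.14, 3.14, 3.14].

## Interface

Orientations are given as [roll, pitch, yaw] about the fixed x, y, z axes, in that order (R = Rz(yaw) Ry(pitch) Rx(roll)).
In Python, from rig import sense, grab_frame, sign_off, masks_of gives the robot as it stands. The module is installed in compiled form; this text tells all that it offers.
- The arm moves only by the shell command python3 -m inch 'ROWS' [FORCE]. ROWS is JSON, a list of rows, each an object of numbers: "gripper": the finger opening in m, from 0 to 0.0854; "tx", "ty", "tz": the shift along the tool's x, y, z in m; "spin": the turn about the tool's z in degrees. In form: [{"gripper": .., "tx": .., "ty": .., "tz": .., "spin": ..}, ...]. A call has exactly 8 rows; each row shifts and turns the commanded pose from where the row before left it, along the tool's axes as they then stand; what a row does not reach is not made up. A row lasts 1/10 s, in which the tool goes at most 50 mm and 8.59 degrees, less where a joint would pass 70% of its speed; a pose out of reach is approached as far as the arm can. A call is refused whole if a number of a shift passes 0.05 or a number of a turn 8.59, either way. A call with a gripper value outside its range is refused whole. The fingers move at their own pace and stop on an object; FORCE is the grip in N (left out, the last holds). Time passes only in rows, so rows that do not move let the fingers close, or fill a call up. It gives the time, the measured TCP pose, the force and the opening at its end, in the units of the state.
- sense(): the state, without advancing time (a new reading comes with each control period).
- grab_frame(name): name is "side" or "top" or "wrist"; returns a dict with "pixels" (400x640x3 uint8, red, green, blue), "K" (3x3 intrinsics, pixels), "extrinsics" (4x4, takes a point from camera to world coordinates). Camera axes: x right, y down, z forward; pixel columns grow to the right and rows downward; lengths in mm; the calibration is good to about 2 mm. A picture is of the moment at which its call begins. There is no depth.
- sign_off(): hands the job in, once; it reports no verdict.
Trained networks look in the newest picture that a camera, given by its name, has taken for a name from the list of things; names that differ only in an ending like _2 or _b are one class to them, and where a whole thing is asked for, a point or a joint stands for the part that bears it (a point fixed in the world has none). Each returns a list of dicts, best first, with "conf" (0 to 1); they miss things now and then, are a little off and sometimes report something else, mostly with a low value. They report only what shows in the picture. A call takes as long as a camera call. They do not tell look-alikes from the thing itself.
- masks_of(camera, target): "pixels" (400x640 bool, what is visible of it) and "centre" ([row, column] in pixels, amid what is visible of it).
The state is a dict: "clock": time; "qpos": joint angles; "qvel": joint speeds; "joint_efforts": joint torques, N m; "eef_pos": TCP position; "tcp_rot": TCP orientation; "contact_force": force on the tool from outside, world axes, zero at the start; "wrist_torque": the same for the moment, N m; "opening": opening from 0.0 (shut) to 1.0 (fully open).
Only numpy, scipy, OpenCV 4.12 (cv2) and the standard library are available. Lean on these libraries where they do the work, as an engineer would, in place of code of your own. Each camera call takes 0.05 s, during which the arm holds its last target.

## Working session

There is one attempt and no reset: what is moved stays moved. The work goes in short steps, Python scripts to look and compute and a shell command to move; the robot and the scene stay as the last step left them, time stands still between calls to the robot, and variables do not carry over. Pictures are saved under pics/ and viewed, and the job is handed in when it is done.

```bash
mkdir -p pics; cat > h.py <<'E'
import numpy as np,cv2
from rig import *
def snap(n,fn):
    f=grab_frame(n); cv2.imwrite('pics/'+fn,f['pixels'][:,:,::-1]); return f
def proj(f,p):
    T=np.linalg.inv(f['extrinsics']); c=T[:3,:3]@np.array(p,float)+T[:3,3]; u=f['K']@c; return u[:2]/u[2]
def ray(f,px,z):
    d=f['extrinsics'][:3,:3]@np.linalg.inv(f['K'])@np.array([px[0],px[1],1.]); o=f['extrinsics'][:3,3]
    return o+d*(z-o[2])/d[2]
E
python3 - <<'E'
from h import *
for n in ['side','top','wrist']:
    f=snap(n,n+'0.png'); print(n,f['extrinsics'].round(2).tolist(),f['K'].tolist())
    if n!='wrist':
        for t in ['bracket','fixture','leaf','bed','clamp','tube','square']:
            for m in masks_of(n,t): print(n,t,round(m['conf'],2),np.round(m['centre']),m['pixels'].sum())
s=sense();print(s)
E
```

```text
side [[-0.91, -0.23, 0.36, 209.15], [-0.42, 0.54, -0.73, 735.67], [-0.02, -0.81, -0.59, 663.8], [0.0, 0.0, 0.0, 1.0]] [[434.5077262359022, 0.0, 313.460629012842], [0.0, 434.5077262359022, 199.68992921324536], [0.0, 0.0, 1.0]]
side bracket 0.96 [189. 256.] 688
side bracket 0.88 [223. 397.] 972
side fixture 0.82 [230. 296.] 3968
side leaf 0.74 [234. 283.] 374
side bed 0.63 [220. 304.] 428
side clamp 0.59 [360. 236.] 4204
side tube 0.74 [217. 264.] 399
side square 0.68 [151. 388.] 404
side square 0.4 [235. 295.] 4054
top [[-0.03, -0.99, 0.12, 443.59], [-1.0, 0.03, 0.01, -47.41], [-0.01, -0.12, -0.99, 1111.88], [0.0, 0.0, 0.0, 1.0]] [[425.2197066013715, 0.0, 315.5769141981107], [0.0, 425.2197066013715, 201.84248552527868], [0.0, 0.0, 1.0]]
top bracket 0.95 [128. 321.] 1019
top bracket 0.81 [208. 318.] 1198
top bracket 0.65 [199. 256.] 376
top fixture 0.65 [207. 279.] 3825
top fixture 0.52 [203. 288.] 745
top leaf 0.96 [198. 253.] 418
top bed 0.76 [204. 287.] 886
top bed 0.41 [223. 454.] 816
top bed 0.39 [204. 278.] 3685
top clamp 0.58 [232. 144.] 2059
top tube 0.63 [170. 281.] 114
top sq
[... 280 characters left out ...]
.0]]
{'clock': 0.85, 'qpos': array([-1.19740349e+00,  3.52979799e-01,  1.63337288e+00, -2.23733445e-05,
        1.15517957e+00, -2.37888428e-03]), 'qvel': array([-1.57286896e-04, -2.43830302e-05,  6.10672849e-04, -6.43630550e-04,
        8.10616098e-04, -1.15215587e-03]), 'joint_efforts': array([-2.28095132e-04, -6.05136323e+01, -3.42434585e+01,  1.16684484e-05,
        1.00991532e-03,  7.60947273e-06]), 'eef_pos': array([ 229.38456824, -581.4130275 ,  231.30521791]), 'tcp_rot': array([3.14153230e+00, 2.06128259e-05, 3.75780757e-01]), 'contact_force': array([ 0.1313221 , -0.37923976,  0.49960735]), 'wrist_torque': array([-0.00211004, -0.03432913, -0.00529364]), 'opening': 1.0056794188745588}
```

View pics/top0.png

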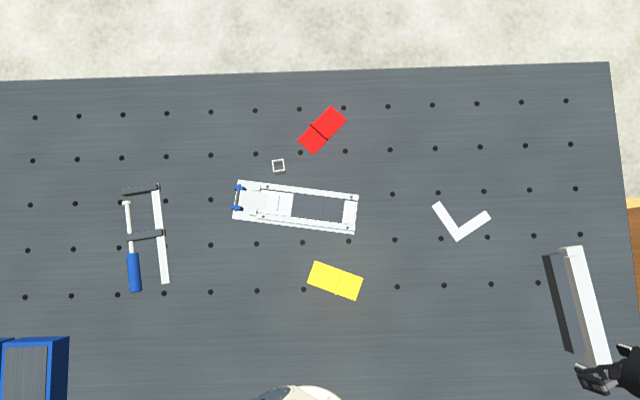

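View pics/side0.png

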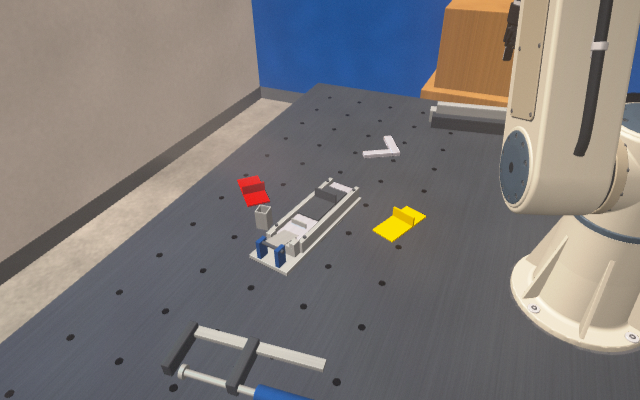

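```bash
python3 - <<'E'
import cv2
a=cv2.imread('pics/top0.png');cv2.imwrite('pics/top0c.png',cv2.resize(a[150:250,210:370],(800,500),interpolation=cv2.INTER_CUBIC))
a=cv2.imread('pics/side0.png');cv2.imwrite('pics/side0c.png',cv2.resize(a[170:290,210:450],(800,400),interpolation=cv2.INTER_CUBIC))
E
```

```text
(no output)
```

View pics/top0c.png

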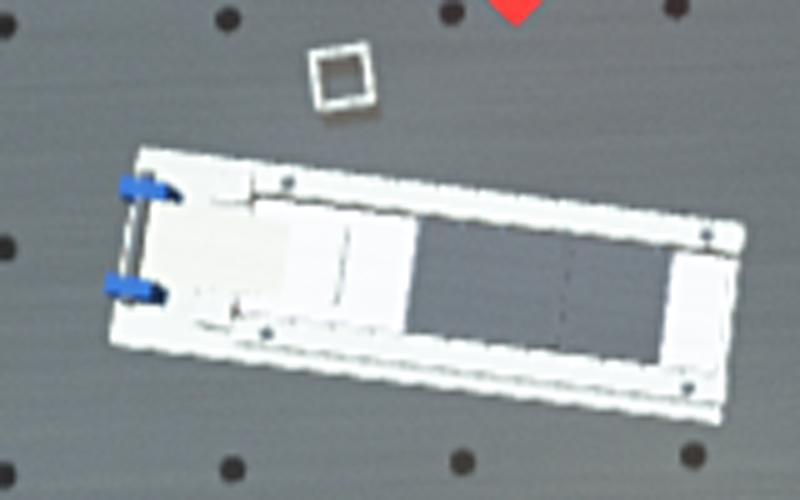

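View pics/side0c.png

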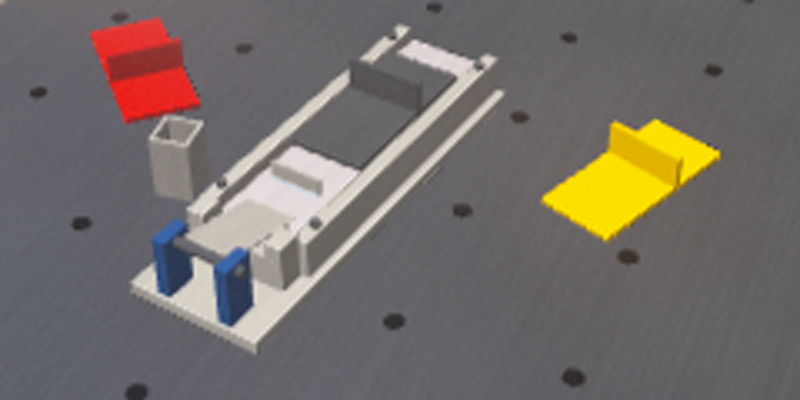

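Candidates for the bracket: the dark T in the fixture channel (top 319,207; side 345,193), the red look-alike (top 322,130; side 253,190) and the yellow look-alike (top 335,281; side 400,223). I choose the dark one, which lies on the bed. The close crops confirm it: its web stands toward the rear, and the lip and blue cheeks are at the left (+y) end.

```bash
python3 - <<'E'
from h import *
f=grab_frame('top')
c=lambda u,v:(210+(u+.5)/5-.5,150+(v+.5)/5-.5)
P={k:ray(f,c(*p),39)[:2] for k,p in dict(fU=(417,218),fL=(405,333),rU=(668,252),rL=(658,362)).items()}
for k in P: print(k,P[k].round(1))
fr=(P['fU']+P['fL'])/2; re=(P['rU']+P['rL'])/2
print('front',fr,'rear',re,'len',np.linalg.norm(fr-re)); d=fr-re; print('yaw',np.degrees(np.arctan2(d[1],d[0])))
for k,p,z in [('railrearU',(745,224),40),('screwFU',(288,183),40),('screwRU',(707,236),40),('screwFL',(266,333),40),('screwRL',(688,388),40),('lipU',(347,228),48),('lipL',(337,305),48),('cheekU',(120,187),56),('cheekL',(105,285),56)]:
    print(k,ray(f,c(*p),z)[:2].round(1))
g=grab_frame('side')
c=lambda u,v:(210+(u+.5)*.3-.5,170+(v+.5)*.3-.5)
for k,p,z in [('fR',(275,137),39),('fL',(360,167),39),('webtopL',(351,63),64),('webtopR',(422,86),64),('rr',(478,80),39)]:
    print(k,ray(g,c(*p),z)[:2].round(1))
E
```

```text
fU [602.7  19. ]
fL [544.   26.4]
rU [ 581.3 -108.3]
rL [ 525.4 -101.1]
front [573.38181714  22.71400404] rear [ 553.37134962 -104.69550866] len 128.97132525482033
yaw 81.07424942736597
railrearU [ 594.3 -147.9]
screwFU [622.7  84.5]
screwRU [ 588.8 -128.3]
screwFL [546.1  96.8]
screwRL [ 511.8 -115.7]
lipU [597.4  54. ]
lipL [558.4  59.8]
cheekU [620.6 167.3]
cheekL [571.1 175.1]
fR [614.7  21.4]
fL [545.   28.5]
webtopL [588.3 -51.3]
webtopR [529.5 -44.9]
rr [ 507.4 -101.1]
```

```bash
R='{"gripper":0,"tx":0.03,"ty":-0.0215,"tz":0,"spin":0}'; python3 -m inch '[{"gripper":0,"tx":0.015,"ty":-0.011,"tz":0,"spin":0},{"gripper":0,"tx":0.032,"ty":-0.0225,"tz":0,"spin":0},{"gripper":0,"tx":0.032,"ty":-0.0225,"tz":0,"spin":0},{"gripper":0,"tx":0.032,"ty":-0.0225,"tz":0,"spin":0},{"gripper":0,"tx":0.032,"ty":-0.0225,"tz":0,"spin":0},{"gripper":0,"tx":0.032,"ty":-0.0225,"tz":0,"spin":0},{"gripper":0,"tx":0.032,"ty":-0.0225,"tz":0,"spin":0},{"gripper":0,"tx":0.032,"ty":-0.0225,"tz":0,"spin":0}]' 40
python3 -m inch '[{"gripper":0,"tx":0.032,"ty":-0.0225,"tz":0,"spin":0},{"gripper":0,"tx":0.032,"ty":-0.0225,"tz":0,"spin":0},{"gripper":0,"tx":0.032,"ty":-0.0225,"tz":0,"spin":0},{"gripper":0,"tx":0.032,"ty":-0.0225,"tz":0,"spin":0},{"gripper":0,"tx":0.032,"ty":-0.0225,"tz":0,"spin":0},{"gripper":0,"tx":0.032,"ty":-0.0225,"tz":0,"spin":0},{"gripper":0,"tx":0.032,"ty":-0.0225,"tz":0,"spin":0},{"gripper":0,"tx":0.015,"ty":-0.011,"tz":0,"spin":0}]'
python3 -m inch '[{"gripper":0,"tx":0,"ty":0,"tz":0.01,"spin":-7.5},{"gripper":0,"tx":0,"ty":0,"tz":0.01,"spin":-7.5},{"gripper":0,"tx":0,"ty":0,"tz":0.01,"spin":-7.5},{"gripper":0,"tx":0,"ty":0,"tz":0.01,"spin":-7.5},{"gripper":0,"tx":0,"ty":0,"tz":0.01,"spin":-7.5},{"gripper":0,"tx":0,"ty":0,"tz":0.01,"spin":-7.5},{"gripper":0,"tx":0,"ty":0,"tz":0.01,"spin":-7.5},{"gripper":0,"tx":0,"ty":0,"tz":0.01,"spin":-7}]'
python3 - <<'E'
from h import *
f=snap('wrist','w1.png');s=sense();print(s['clock'],s['eef_pos'],s['tcp_rot'],s['contact_force'],s['opening'])
for n in [(557.3,-78,39),(573.4,22.7,39)]: print(proj(f,n))
for t in ['press_spot','front_edge','leaf_lip']:
    for m in masks_of('wrist',t): print(t,m['conf'],m['centre'],m['pixels'].sum())
E
```

```text
clock: 1.75
eef_pos: [390.5, -334.6, 231.4]
tcp_rot: [-3.142, -0.0, 0.376]
contact_force: [-0.1, -0.5, 0.2]
opening: -0.003
clock: 2.55
eef_pos: [551.4, -89.0, 231.4]
tcp_rot: [-3.141, -0.001, 0.378]
contact_force: [0.2, 0.2, -0.4]
opening: -0.001
clock: 3.35
eef_pos: [549.8, -91.6, 150.9]
tcp_rot: [-3.141, -0.0, 1.42]
contact_force: [-0.9, -0.2, -0.8]
opening: 0.007
3.4 [548.92820171 -91.4452218  149.41535149] [-3.13923661e+00 -2.79398036e-04  1.42665667e+00] [ 0.33242224  0.0903016  -1.00653885] 3.950242038329755e-05
[323.99044891 173.27271896]
[325.89350184  24.05214491]
press_spot 0.85 [115.8, 331.3] 15464
press_spot 0.83 [193.0, 127.5] 10320
press_spot 0.69 [88.0, 590.5] 12039
front_edge 0.98 [113.0, 332.5] 15431
front_edge 0.74 [91.9, 585.8] 12055
front_edge 0.63 [189.7, 128.5] 10292
leaf_lip 0.81 [109.3, 290.1] 16038
```

View pics/w1.png

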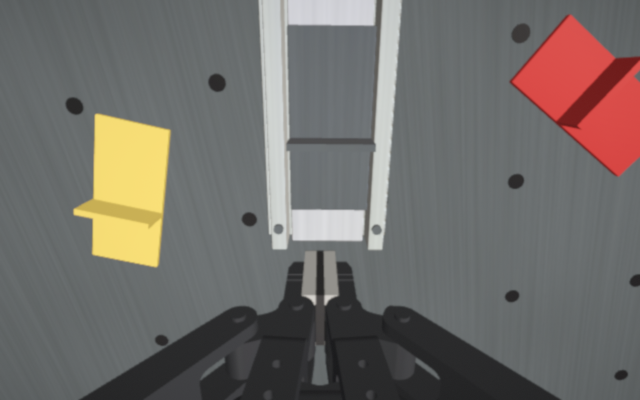

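The wrist view shows the bracket: plate front edge at row 24, web at rows 138–150, tail rear edge at row 209, columns about 290–364. Next I'll measure from these.

```bash
python3 - <<'E'
from h import *
f=grab_frame('wrist')
a=f['pixels']; print(a[130:215:2,325].mean(1).round().astype(int)); 
for k,p,z in [('rearL',(290,209),39),('rearR',(365,209),39),('frontL',(288,24.5),39),('frontR',(375.5,24.5),39),('webtopfront',(331,138),64),('webtoprear',(331,144),64),('webfootrear',(331,151),39),('railL',(280,228.5),40),('railR',(376,229),40),('railLfar',(272,2),40),('railRfar',(387,2),40)]:
    print(k,ray(f,p,z).round(1))
s=sense();p=s['eef_pos'];y=s['tcp_rot'][2];d=np.array([557.3,-78])-p[:2]
print(p,y,s['tcp_rot'],'tx',d@[np.cos(y),np.sin(y)],'ty',d@[np.sin(y),-np.cos(y)])
cv2.imwrite('pics/w1c.png',cv2.resize(a[0:260,240:420],(540,780)[:2])[:600,:,::-1])
E
```

```text
[112 111 112 108  81  78  81 108 113 113 113 112 113 113 113 113 113 112
 113 112 112 113 112 112 112 112 113 112 113 112 113 113 112 112 112 112
 112 112 112 139 213 221 221]
rearL [ 526.7 -103.    39. ]
rearR [ 584.9 -112.3   39. ]
frontL [549.8  25.9  39. ]
frontR [607.   16.7  39. ]
webtopfront [566.7 -48.7  64. ]
webtoprear [566.1 -52.6  64. ]
webfootrear [565.4 -62.5  39. ]
railL [ 515.9 -117.8   40. ]
railR [ 591.6 -130.4   40. ]
railLfar [542.1  40.3  40. ]
railRfar [615.6  28.5  40. ]
[550.36833406 -92.07242258 151.74881947] 1.4111748249813871 [ 3.14128002e+00 -1.00652334e-04  1.41117482e+00] tx 14.995277503026616 ty 4.606812625555354
```

View pics/w1c.png

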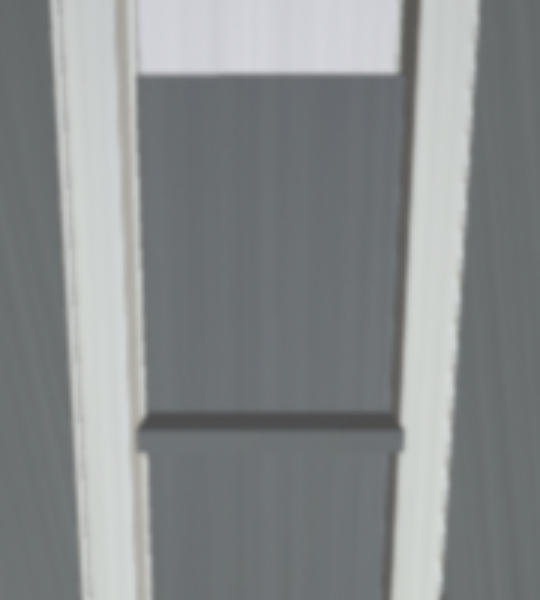

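```bash
python3 -m inch '[{"gripper":0,"tx":0.004,"ty":0.002,"tz":0.01,"spin":0},{"gripper":0,"tx":0.006,"ty":0.0025,"tz":0.015,"spin":0},{"gripper":0,"tx":0.005,"ty":0.002,"tz":0.02,"spin":0},{"gripper":0,"tx":0,"ty":0,"tz":0.02,"spin":0},{"gripper":0,"tx":0,"ty":0,"tz":0.015,"spin":0},{"gripper":0,"tx":0,"ty":0,"tz":0.01,"spin":0},{"gripper":0,"tx":0,"ty":0,"tz":0.006,"spin":0},{"gripper":0,"tx":0,"ty":0,"tz":0.004,"spin":0}]'
python3 - <<'E'
from h import *
s=sense();print(s['clock'],s['eef_pos'],s['tcp_rot'],s['contact_force'])
f=snap('wrist','w2.png')
f=grab_frame('side');cv2.imwrite('pics/s2.png',cv2.resize(f['pixels'][130:290,200:440,::-1],(780,520),interpolation=cv2.INTER_CUBIC))
E
```

```text
clock: 4.4
eef_pos: [559.2, -78.7, 50.8]
tcp_rot: [-3.141, -0.0, 1.414]
contact_force: [-0.9, 1.7, -0.0]
opening: -0.002
4.4 [559.15863661 -78.68086412  50.82378125] [-3.14141378e+00 -1.03507439e-05  1.41402335e+00] [-0.86020567  1.71954856 -0.00457682]
```

View pics/w2.png

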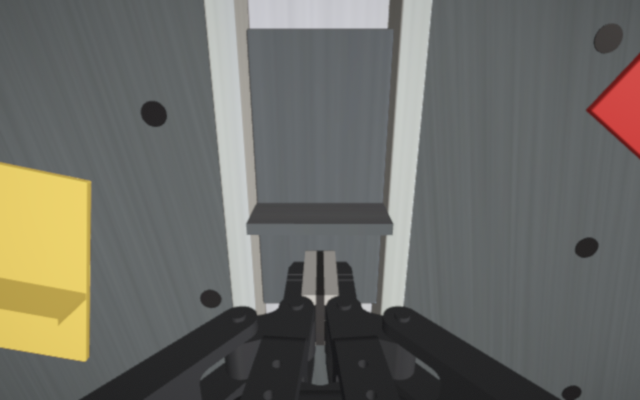

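View pics/s2.png

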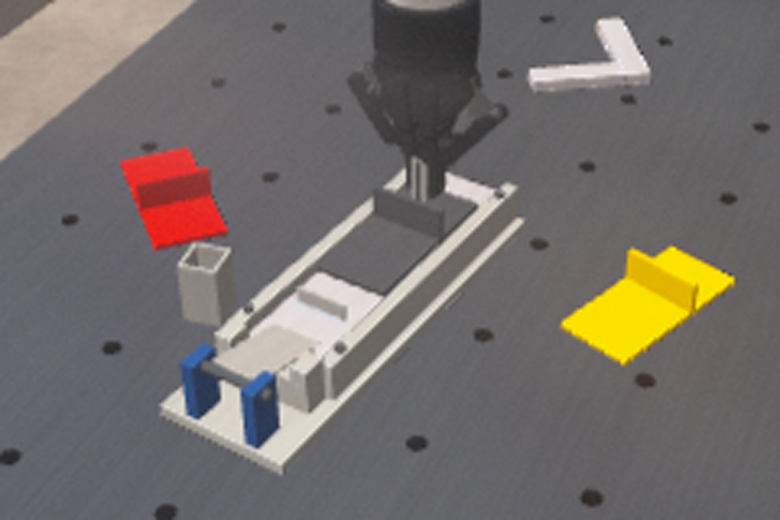

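The fingers (wrist 320,260) are centred over the tail behind the web (rows 203–235), between the rails. Pressing down now.

```bash
python3 -m inch '[{"gripper":0,"tx":0,"ty":0,"tz":0.005,"spin":0},{"gripper":0,"tx":0,"ty":0,"tz":0.004,"spin":0},{"gripper":0,"tx":0,"ty":0,"tz":0.002,"spin":0},{"gripper":0,"tx":0,"ty":0,"tz":0.002,"spin":0},{"gripper":0,"tx":0,"ty":0,"tz":0.002,"spin":0},{"gripper":0,"tx":0,"ty":0,"tz":0.002,"spin":0},{"gripper":0,"tx":0,"ty":0,"tz":0.002,"spin":0},{"gripper":0,"tx":0,"ty":0,"tz":0.001,"spin":0}]'
python3 -m inch '[{"gripper":0,"tx":0,"ty":0,"tz":0.002,"spin":0},{"gripper":0,"tx":0,"ty":0,"tz":0.001,"spin":0},{"gripper":0,"tx":0,"ty":0,"tz":0.001,"spin":0},{"gripper":0,"tx":0,"ty":0,"tz":0,"spin":0},{"gripper":0,"tx":0,"ty":0,"tz":0,"spin":0},{"gripper":0,"tx":0,"ty":0,"tz":0,"spin":0},{"gripper":0,"tx":0,"ty":0,"tz":0,"spin":0},{"gripper":0,"tx":0,"ty":0,"tz":0,"spin":0}]'
python3 - <<'E'
from h import *
for i in range(3):
    f=grab_frame('wrist'); s=sense();print(s['clock'],s['eef_pos'],s['contact_force'])
cv2.imwrite('pics/w3.png',f['pixels'][:,:,::-1])
E
```

```text
clock: 5.3
eef_pos: [559.1, -78.7, 31.7]
tcp_rot: [3.142, 0.0, 1.414]
contact_force: [-2.8, -0.2, 8.9]
opening: -0.001
clock: 6.1
eef_pos: [559.1, -78.7, 28.1]
tcp_rot: [3.141, 0.0, 1.414]
contact_force: [-3.4, -0.0, 10.5]
opening: -0.003
6.15 [559.13907355 -78.72441756  28.09225788] [-2.97389914  0.08630163 10.95911113]
6.2 [559.17044188 -78.71639176  28.09275775] [-3.55993814  1.13925342 10.46432508]
6.25 [559.16742167 -78.70123057  28.06918391] [-2.95246117  0.16523455 10.93289269]
```

View pics/w3.png

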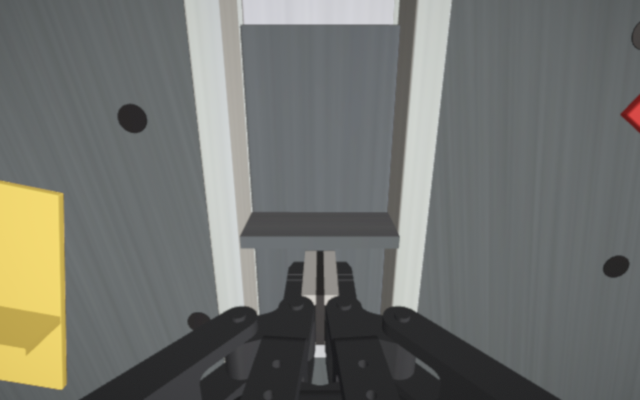

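```bash
python3 -m inch '[{"gripper":0,"tx":0.001,"ty":0,"tz":0.001,"spin":0},{"gripper":0,"tx":0.003,"ty":0,"tz":0,"spin":0},{"gripper":0,"tx":0.004,"ty":0,"tz":0,"spin":0},{"gripper":0,"tx":0.004,"ty":0,"tz":0,"spin":0},{"gripper":0,"tx":0.004,"ty":0,"tz":0,"spin":0},{"gripper":0,"tx":0.004,"ty":0,"tz":0,"spin":0},{"gripper":0,"tx":0.003,"ty":0,"tz":0,"spin":0},{"gripper":0,"tx":0.001,"ty":0,"tz":0,"spin":0}]'
python3 - <<'E'
from h import *
f=snap('wrist','w4.png'); s=sense();print(s['clock'],s['eef_pos'],s['contact_force'])
E
```

```text
clock: 7.05
eef_pos: [564.5, -55.6, 27.6]
tcp_rot: [3.138, 0.001, 1.415]
contact_force: [-0.7, -4.6, 11.5]
opening: 0.0
7.1 [564.50218537 -55.46226503  27.63475556] [-0.95750353 -2.62618316 11.68107239]
```

View pics/w4.png

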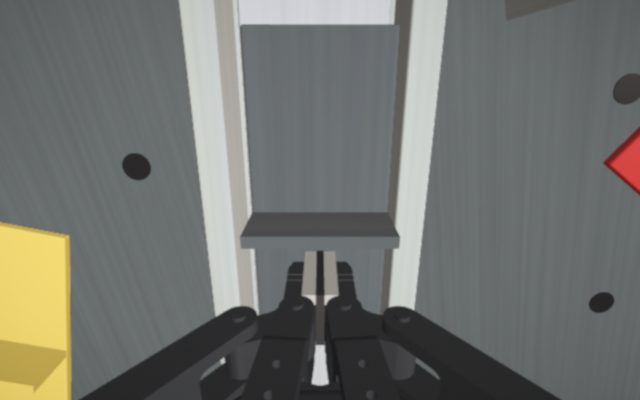

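The bracket tracks the fingers: front edge still at row 24, web still at 213–247. I'll continue with a bit more press.

```bash
python3 -m inch '[{"gripper":0,"tx":0.002,"ty":0,"tz":0.0005,"spin":0},{"gripper":0,"tx":0.004,"ty":0,"tz":0.0005,"spin":0},{"gripper":0,"tx":0.004,"ty":0,"tz":0.0005,"spin":0},{"gripper":0,"tx":0.004,"ty":0,"tz":0.0005,"spin":0},{"gripper":0,"tx":0.004,"ty":0,"tz":0,"spin":0},{"gripper":0,"tx":0.004,"ty":0,"tz":0,"spin":0},{"gripper":0,"tx":0.003,"ty":0,"tz":0,"spin":0},{"gripper":0,"tx":0.001,"ty":0,"tz":0,"spin":0}]'
python3 - <<'E'
from h import *
f=snap('wrist','w5.png'); s=sense();print(s['clock'],s['eef_pos'],s['contact_force'])
f=grab_frame('side');cv2.imwrite('pics/s5.png',cv2.resize(f['pixels'][130:290,200:440,::-1],(780,520),interpolation=cv2.INTER_CUBIC))
E
```

```text
clock: 7.9
eef_pos: [568.6, -30.1, 25.6]
tcp_rot: [3.138, 0.001, 1.415]
contact_force: [-0.8, -6.6, 10.6]
opening: 0.003
7.95 [568.53880346 -30.0392362   25.56559339] [ 0.7907632  -4.91515887 10.86214173]
```

View pics/w5.png

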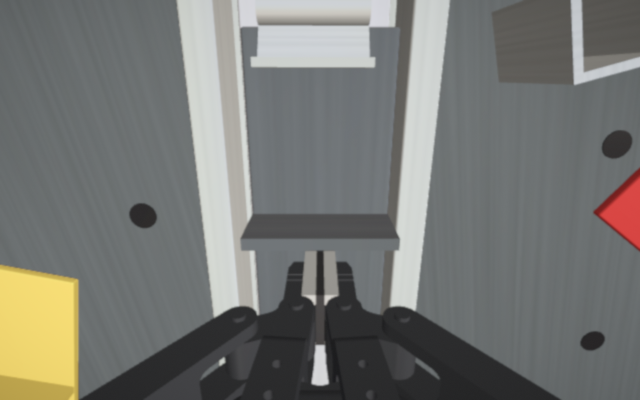

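View pics/s5.png

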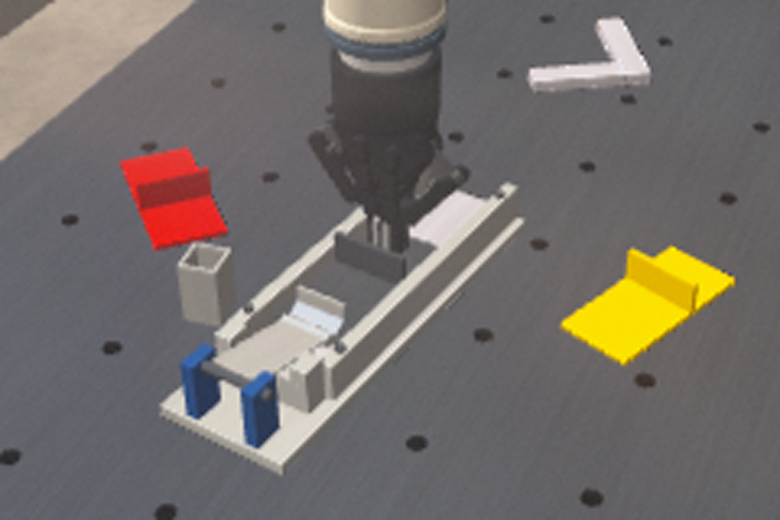

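```bash
python3 -m inch '[{"gripper":0,"tx":0.001,"ty":0,"tz":0.0005,"spin":0},{"gripper":0,"tx":0.003,"ty":0,"tz":0.0005,"spin":0},{"gripper":0,"tx":0.004,"ty":0,"tz":0.0005,"spin":0},{"gripper":0,"tx":0.004,"ty":0,"tz":0,"spin":0},{"gripper":0,"tx":0.004,"ty":0,"tz":0,"spin":0},{"gripper":0,"tx":0.004,"ty":0,"tz":0,"spin":0},{"gripper":0,"tx":0.003,"ty":0,"tz":0,"spin":0},{"gripper":0,"tx":0.001,"ty":0,"tz":0,"spin":0}]'
python3 - <<'E'
from h import *
f=snap('wrist','w6.png'); s=sense();print(s['clock'],s['eef_pos'],s['contact_force'])
E
```

```text
clock: 8.8
eef_pos: [572.7, -6.9, 25.0]
tcp_rot: [3.137, 0.001, 1.415]
contact_force: [-3.2, -10.6, 20.3]
opening: -0.003
8.85 [572.71564747  -6.78456466  24.98115618] [-2.10727459 -8.08814445 20.78329944]
```

View pics/w6.png

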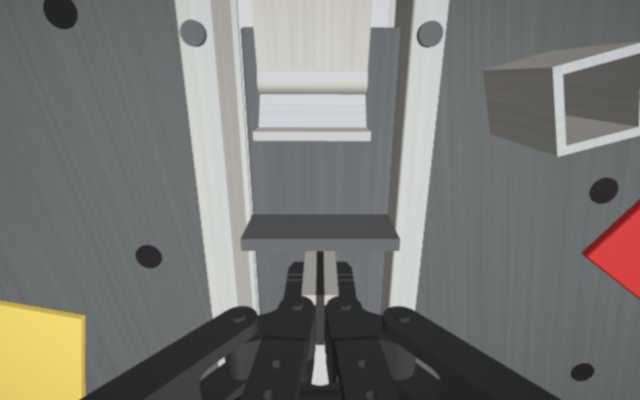

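```bash
python3 -m inch '[{"gripper":0,"tx":0.001,"ty":0,"tz":0,"spin":0},{"gripper":0,"tx":0.002,"ty":0,"tz":0,"spin":0},{"gripper":0,"tx":0.002,"ty":0,"tz":0,"spin":0},{"gripper":0,"tx":0.002,"ty":0,"tz":0,"spin":0},{"gripper":0,"tx":0.001,"ty":0,"tz":0,"spin":0},{"gripper":0,"tx":0.001,"ty":0,"tz":0,"spin":0},{"gripper":0,"tx":0.001,"ty":0,"tz":0,"spin":0},{"gripper":0,"tx":0,"ty":0,"tz":0,"spin":0}]'
python3 - <<'E'
from h import *
f=snap('wrist','w7.png'); s=sense();print(s['clock'],s['eef_pos'],s['contact_force'])
E
```

```text
clock: 9.65
eef_pos: [574.3, 3.0, 25.0]
tcp_rot: [3.137, 0.001, 1.415]
contact_force: [-2.7, -9.1, 20.9]
opening: 0.004
9.7 [574.24276866   2.95787715  24.9681582 ] [-2.9267151  -9.58128252 21.57297211]
```

View pics/w7.png

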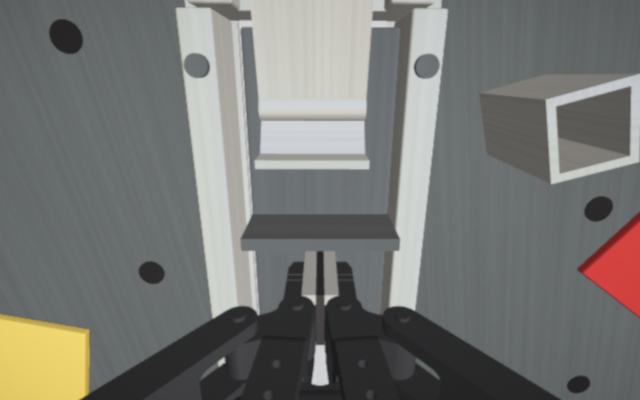

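A thin strip at rows 20–27 still shows between the plate front and the stop ears. I'll creep on in smaller steps.

```bash
python3 -m inch '[{"gripper":0,"tx":0.0005,"ty":0,"tz":0,"spin":0},{"gripper":0,"tx":0.0005,"ty":0,"tz":0,"spin":0},{"gripper":0,"tx":0.0005,"ty":0,"tz":0,"spin":0},{"gripper":0,"tx":0.0005,"ty":0,"tz":0,"spin":0},{"gripper":0,"tx":0.0005,"ty":0,"tz":0,"spin":0},{"gripper":0,"tx":0.0005,"ty":0,"tz":0,"spin":0},{"gripper":0,"tx":0,"ty":0,"tz":0,"spin":0},{"gripper":0,"tx":0,"ty":0,"tz":0,"spin":0}]'
python3 - <<'E'
from h import *
f=snap('wrist','w8.png'); s=sense();print(s['clock'],s['eef_pos'],s['contact_force'])
cv2.imwrite('pics/w8c.png',cv2.resize(f['pixels'][0:60,220:420,::-1],(800,240),interpolation=cv2.INTER_CUBIC))
E
```

```text
clock: 10.5
eef_pos: [574.7, 5.9, 25.0]
tcp_rot: [3.137, 0.001, 1.415]
contact_force: [-2.6, -10.0, 21.1]
opening: -0.001
10.55 [574.71043912   5.83173401  24.96198465] [-2.51164929 -9.43109329 20.22587075]
```

View pics/w8c.png

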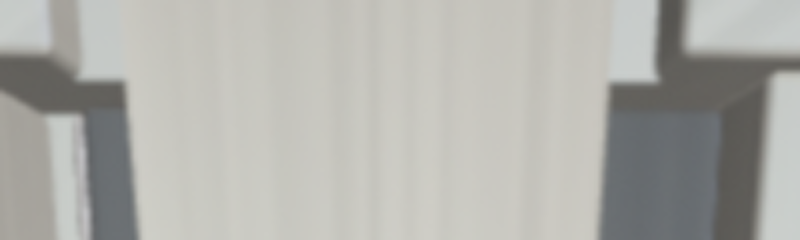

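The strip is gone: the shaded stop face meets the plate at row ~27. The force hasn't risen yet, so I'll creep further to confirm contact.

```bash
python3 -m inch '[{"gripper":0,"tx":0.0005,"ty":0,"tz":0,"spin":0},{"gripper":0,"tx":0.0005,"ty":0,"tz":0,"spin":0},{"gripper":0,"tx":0.0005,"ty":0,"tz":0,"spin":0},{"gripper":0,"tx":0.0005,"ty":0,"tz":0,"spin":0},{"gripper":0,"tx":0,"ty":0,"tz":0,"spin":0},{"gripper":0,"tx":0,"ty":0,"tz":0,"spin":0},{"gripper":0,"tx":0,"ty":0,"tz":0,"spin":0},{"gripper":0,"tx":0,"ty":0,"tz":0,"spin":0}]'
python3 - <<'E'
from h import *
f=snap('wrist','w9.png'); s=sense();print(s['clock'],s['eef_pos'],s['contact_force'])
cv2.imwrite('pics/w9c.png',cv2.resize(f['pixels'][0:260,220:420,::-1],(460,598),interpolation=cv2.INTER_CUBIC))
E
```

```text
clock: 11.35
eef_pos: [575.0, 7.4, 25.0]
tcp_rot: [3.137, 0.002, 1.415]
contact_force: [-2.2, -13.0, 21.4]
opening: -0.001
11.4 [574.98360652   7.39004975  24.98241192] [ -2.66750644 -12.36104636  20.02948837]
```

View pics/w9c.png

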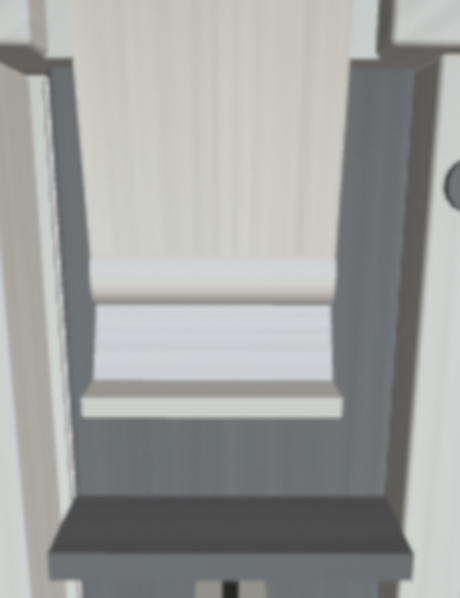

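```bash
python3 -m inch '[{"gripper":0,"tx":0.0005,"ty":0,"tz":0,"spin":0},{"gripper":0,"tx":0.0005,"ty":0,"tz":0,"spin":0},{"gripper":0,"tx":0,"ty":0,"tz":0,"spin":0},{"gripper":0,"tx":0,"ty":0,"tz":0,"spin":0},{"gripper":0,"tx":0,"ty":0,"tz":0,"spin":0},{"gripper":0,"tx":0,"ty":0,"tz":0,"spin":0},{"gripper":0,"tx":0,"ty":0,"tz":0,"spin":0},{"gripper":0,"tx":0,"ty":0,"tz":0,"spin":0}]'
python3 - <<'E'
from h import *
f=snap('wrist','w10.png'); s=sense();print(s['clock'],s['eef_pos'],s['contact_force'])
cv2.imwrite('pics/w10c.png',cv2.resize(f['pixels'][0:260,220:420,::-1],(460,598),interpolation=cv2.INTER_CUBIC))
for n in ('w7','w8','w9','w10'):
    a=cv2.imread(f'pics/{n}.png').mean(2)[:,320]; print(n,a[205:252:1].round().astype(int)[5:15],a[230:252].round().astype(int))
E
```

```text
clock: 12.2
eef_pos: [575.2, 8.4, 25.0]
tcp_rot: [3.137, 0.002, 1.415]
contact_force: [-2.1, -11.6, 20.9]
opening: 0.001
12.25 [575.19193202   8.43253147  24.99334005] [ -2.77820824 -11.76801083  20.94176644]
w7 [116 116 116 111  92  79  77  76  75  77] [ 78  78  77  77  76  76  75  75  84 103 111 112 112 112 113 112 112 112
 113 112 105  72]
w8 [116 116 116 111  91  79  76  76  75  76] [ 78  78  77  76  76  75  75  75  84 103 111 112 112 112 112 112 112 112
 112 112 104  72]
w9 [116 116 116 116 113 100  85  77  76  75] [ 79  78  78  77  76  76  75  75  75  78  89 105 111 111 112 112 112 112
 112 112 112 107]
w10 [116 115 115 116 115 115 113 100  84  78] [ 77  78  79  78  77  77  77  76  76  75  74  75  82  98 108 112 112 112
 112 112 112 112]
```

View pics/w10c.png

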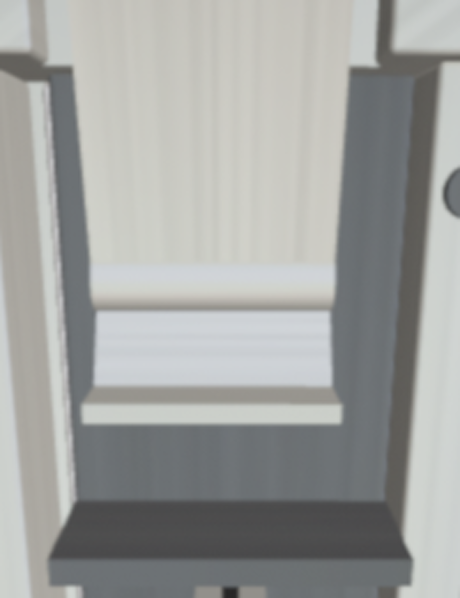

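The fingers now slip over the plate: the web has moved about 3 rows relative to them while the lip stayed still relative to the web. So the bracket is against the stop. I'll release straight up, slowly.

```bash
python3 -m inch '[{"gripper":0,"tx":0,"ty":0,"tz":-0.001,"spin":0},{"gripper":0,"tx":0,"ty":0,"tz":-0.0015,"spin":0},{"gripper":0,"tx":0,"ty":0,"tz":-0.0015,"spin":0},{"gripper":0,"tx":0,"ty":0,"tz":-0.0015,"spin":0},{"gripper":0,"tx":0,"ty":0,"tz":-0.0015,"spin":0},{"gripper":0,"tx":0,"ty":0,"tz":-0.0015,"spin":0},{"gripper":0,"tx":0,"ty":0,"tz":-0.0015,"spin":0},{"gripper":0,"tx":0,"ty":0,"tz":-0.0015,"spin":0}]'
python3 -m inch '[{"gripper":0,"tx":0,"ty":0,"tz":-0.002,"spin":0},{"gripper":0,"tx":0,"ty":0,"tz":-0.004,"spin":0},{"gripper":0,"tx":0,"ty":0,"tz":-0.006,"spin":0},{"gripper":0,"tx":0,"ty":0,"tz":-0.01,"spin":0},{"gripper":0,"tx":0,"ty":0,"tz":-0.015,"spin":0},{"gripper":0,"tx":0,"ty":0,"tz":-0.015,"spin":0},{"gripper":0,"tx":0,"ty":0,"tz":-0.01,"spin":0},{"gripper":0,"tx":0,"ty":0,"tz":-0.005,"spin":0}]'
python3 - <<'E'
from h import *
f=snap('wrist','w11.png'); s=sense();print(s['clock'],s['eef_pos'],s['contact_force'])
cv2.imwrite('pics/w11c.png',cv2.resize(f['pixels'][0:260,220:420,::-1],(460,598),interpolation=cv2.INTER_CUBIC))
f=grab_frame('side');cv2.imwrite('pics/s11.png',cv2.resize(f['pixels'][130:290,200:440,::-1],(780,520),interpolation=cv2.INTER_CUBIC))
E
```

```text
clock: 13.05
eef_pos: [572.6, 10.4, 34.0]
tcp_rot: [-3.14, 0.0, 1.414]
contact_force: [0.2, 0.1, -0.5]
opening: -0.002
clock: 13.85
eef_pos: [573.9, 10.2, 103.2]
tcp_rot: [3.139, -0.0, 1.414]
contact_force: [-0.9, 0.0, -0.3]
opening: 0.003
13.9 [573.99498073  10.25156838 103.21522132] [ 0.20562703 -0.30102042  0.42048951]
```

View pics/w11c.png

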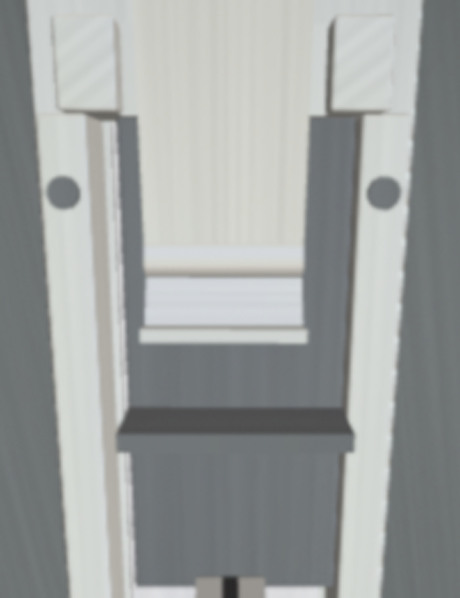

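View pics/s11.png

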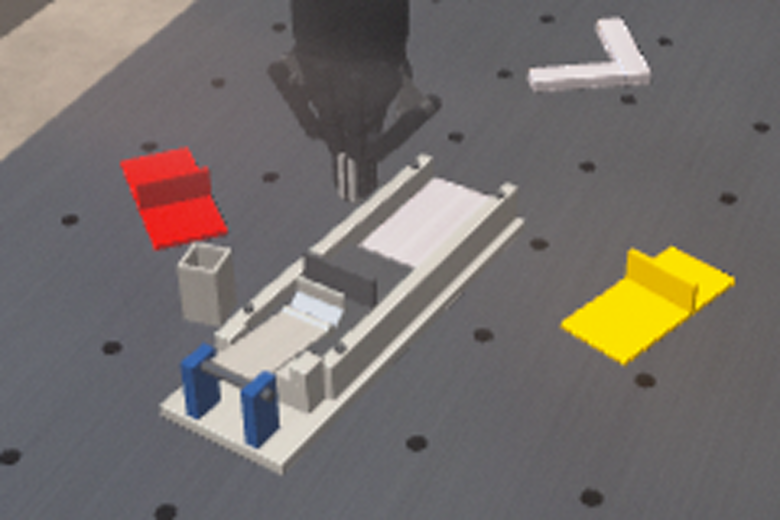

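```bash
python3 - <<'E'
from h import *
f=grab_frame('wrist')
cv2.imwrite('pics/w12c.png',cv2.resize(f['pixels'][30:80,260:380,::-1],(792,330),interpolation=cv2.INTER_CUBIC))
f=grab_frame('top')
cv2.imwrite('pics/t12c.png',cv2.resize(f['pixels'][170:240,225:365,::-1],(800,400),interpolation=cv2.INTER_CUBIC))
E
```

```text
(no output)
```

View pics/w12c.png

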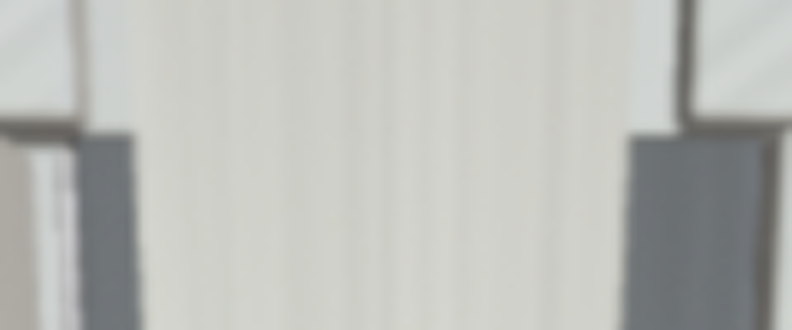

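View pics/t12c.png

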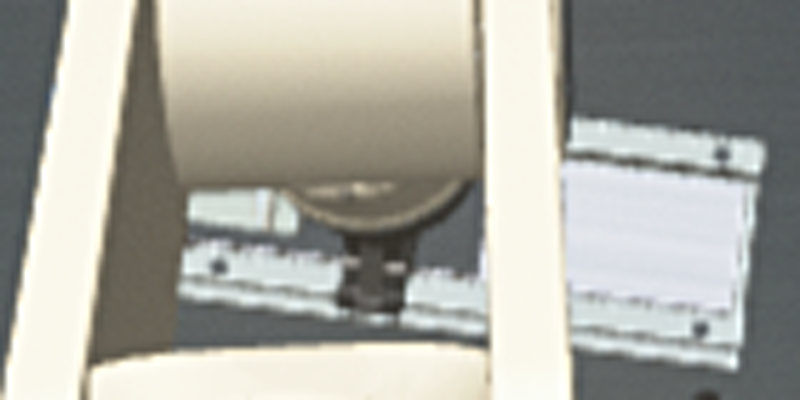

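The plate front meets the stop's edge at wrist row ~50 on both sides of the leaf, with no gap. The top view is blocked by the arm. Handing in.

```bash
python3 -c "
from rig import *
print(sign_off()); s=sense(); print(s['clock'],s['contact_force'])"
```

```text
the job is handed in; nothing more can be done
None
the job is handed in; nothing more can be done
```

The dark T-bracket is loaded: its front edge rests against the end stop, and it is held under the leaf. I handed the job in at about 14 s.

With the shut fingertips on the tail, I pressed the bracket down with about 11 N. The press rose to about 21 N with the bed bottomed. I slid it about 87 mm under the leaf until the fingers began to slip over the stopped plate, then lifted straight up.

- **Seating:** the last wrist picture shows no gap between plate and stop on either side of the leaf. Before release, the web moved about 3 rows relative to the fingers while the lip stayed put relative to the web, so the bracket had stopped.
- **Leaf and release:** the side picture shows the leaf lifted, with the plate under it. The fingers were about 70 mm clear with near-zero force, and the force readings taken along the way stayed far below the limits.
- **Other objects:** the clamp, tube, square and red and yellow look-alikes were not touched. The tube, square and look-alikes looked unmoved in the pictures; the clamp lay outside the last crops.
- **Weak or failed checks:** the final top view was blocked by the arm, so seating rests on the wrist and side pictures. The force rise at the stop was small (about 10 to 13 N, then slip). The reading after hand-in was refused.

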